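# Trigger the conductivity reading with the yellow treadle

## Robot

A 7-joint arm with a two-finger parallel gripper is mounted at the origin on a cart in front of the work surface, level with it; the furniture and walls round the work are solid. World frame = base frame: x ahead of the robot, y to its left, z up, the work surface at z = 0. Lengths are in m, angles in rad, forces in N, time in s.
With the tool pointing down it reaches from about 0.425 to 0.95 m from the base axis. Payload 16.7 kg.
Tool frame: the origin (TCP) lies midway between the tips of the shut fingers; the grasp point (between the pads) lies manip.grip_point_offset behind it (manip.grip_point_offset is the distance from the TCP to the grasp point, in m); z points along the fingers, y is the direction in which the jaws open and shut (so a half turn about z gives the same grasp; the last joint's range is limited). The gripper opens to 94 mm and grips with 3 to 60 N. Pads are 16 mm wide; open, the fingers measure 119 mm over their backs; the gripper's body (75 mm by 177 mm) begins 78 mm behind the grasp point.
Start: joints at [-1.379, 0.426, 0.074, 1.606, -0.034, 1.111, -0.067], TCP at [0.226, 0.636, 0.205] pointing down, gripper open.
Joint ranges: [-2.85, 2.85], [-0.5, 2.14], [-1.23, 1.37], [0.21, 2.46], [-1.02, 4.16], [0.16, 2.05], [-2.73, 2.73]. Speed limits (rad/s): [1.89, 1.89, 2.39, 2.39, 3.01, 3.01, 3.01].

## Interface

Orientations are given as [roll, pitch, yaw] about the fixed x, y, z axes, in that order (R = Rz(yaw) Ry(pitch) Rx(roll)).
In Python, from rig import manip gives the robot as it stands.
- The arm moves only by the shell command python3 -m pendant 'ROWS' [OPENING] [FORCE]. ROWS is JSON, a list of rows, each an object with "slide": the shift along the tool's x, y, z in units of 25 mm (1.0 is 25 mm), a list of three; "turn": the turn about the tool's z in units of 6 degrees (1.0 is 6 degrees). A call has 1 to 20 rows; each row shifts and turns the commanded pose from where the row before left it, along the tool's axes as they then stand; what a row does not reach is not made up. A row lasts 1/10 s, in which the tool goes at most 50 mm and 8.59 degrees, less where a joint would pass 70% of its speed; a pose out of reach is approached as far as the arm can. A call is refused whole if a number of a shift passes 1 or a number of a turn 1, either way. A call with a gripper value outside its range is refused whole. OPENING is the finger opening in mm, from 0 to 94, set as the call begins (- or left out, the last holds). The fingers move at their own pace and stop on an object; FORCE is the grip in N (left out, the last holds). Time passes only in rows, so rows that do not move let the fingers close. It gives the time, the measured TCP pose, the force and the opening at its end, in the units of the state.
- manip.sense(): the state, without advancing time (a new reading comes with each control period).
- manip.read_camera(name): name is "scene" or "side" or "wrist"; returns the picture (480x640x3 uint8, red, green, blue); there is no depth.
- manip.calibration(name): a dict with "fx", "fy", "cx", "cy" (pixels), "R" (3x3) and "t" (3): a world point X has camera coordinates R X + t. Camera axes: x right, y down, z forward; pixel columns grow to the right and rows downward; lengths in m; the calibration is good to about 2 mm. A picture is of the moment at which its call begins: read the wrist's pose just before it. calibration takes no time and is no camera call; for the wrist camera it gives the pose at the moment of the call.
- manip.sign_off(): hands the job in, once; it reports no verdict.
The state is a dict: "time": time; "qpos": joint angles; "qd": joint speeds; "joint_efforts": joint torques, N m; "ee_pos": TCP position; "ee_rot": TCP orientation; "wrist_force": force on the tool from outside, world axes, zero at the start; "moment": the same for the moment, N m; "finger_gap": opening from 0.0 (shut) to 1.0 (fully open).
Only numpy, scipy, OpenCV 4.12 (cv2) and the standard library are available. Lean on these libraries where they do the work, as an engineer would, in place of code of your own. Each camera call takes 0.05 s, during which the arm holds its last target.

## Task

The wireless hand treadle with the yellow ribbed plate triggers the conductivity meter: push its sloping plate down against the spring until it lies level, keep it down for about two seconds, then let go so that it springs back up. Do not press the treadle with the blue plate; it belongs to the pH meter.

Things in the scene. Friction and masses are not known exactly. Their poses are not given: they have to be found in the camera images.
- yellow_treadle: Treadle to press: fixed grey base 200 x 100 mm (x by y) under a hinged plate with a yellow ribbed pad. Origin: centre of the base's underside, on the worktop; z up, x points from the hinge to the plate's free end. Hinge pin along y at x = -85 mm, 36 mm up, between cheeks 47 mm high. Push straight down at x = +30 mm, y = 0: the pad's top there is about 110 mm high at rest, 44 mm when level
- yellow_plate (a joint): Hinge of the yellow plate (70 mm wide, reaching 170 mm from the pin): 0 rad at rest, sloping up to a free edge 125 mm high at x = +60 mm of the treadle; grows when pushed down; 0.5 rad when level, against a stop, top 44 mm high, free edge at x = +85 mm. A push of 1 to 2 N starts it, about 6 N holds it level; its spring returns it to 0
- blue_treadle: The other treadle, the same in shape, size and axes but with a blue ribbed pad. Not to be pressed. The two may stand in either place
- blue_plate (a joint): Hinge of the blue plate, values as for the yellow one; it stays at 0

How it is judged:
By the outcome, as a careful person would: the job done as asked, in the order asked, and still so for the second after the job is handed in, with the robot touching nothing.
It also fails if it takes over 32 s, if anything falls off the work surface, if the arm or the gripper's body presses on something with over 40 N, if the wrist force passes 120 N, or if a joint passes its speed limit or range.

## Working session

There is one attempt and no reset: what is moved stays moved. The work goes in short steps, Python scripts to look and compute and a shell command to move; the robot and the scene stay as the last step left them, time stands still between calls to the robot, and variables do not carry over. Pictures are saved under pics/ and viewed, and the job is handed in when it is done.

```bash
mkdir -p pics; python3 - <<'E'
from rig import manip
import cv2
print(manip.sense())
for n in("scene","side","wrist"):
    cv2.imwrite(f"pics/{n}0.png",manip.read_camera(n)[:,:,::-1]); c=manip.calibration(n); print(n,c)
E
```

```text
{'time': 0.0, 'qpos': array([-1.37951847,  0.42666765,  0.07386762,  1.60660508, -0.03408081,
        1.11079634, -0.06711746]), 'qd': array([ 3.73529589e-04, -1.40769951e-03,  3.32106929e-04,  1.89740159e-04,
       -8.90506139e-05,  4.38629889e-05,  1.16266985e-04]), 'joint_efforts': array([-5.46688898e-04, -9.35828948e+01,  3.66656676e+00, -4.54188108e+01,
       -4.88531333e-02,  2.00807385e-02,  1.37582911e-04]), 'ee_pos': array([0.22549897, 0.63576043, 0.2048199 ]), 'ee_rot': array([-3.14038063e+00,  1.09236832e-04,  2.80075909e+00]), 'wrist_force': array([ 0.70355779, -0.19377654,  0.38115143]), 'moment': array([-0.0038148 , -0.01132014, -0.01662821]), 'finger_gap': 1.0000455592089148}
scene {'fx': 494.9033100539436, 'fy': 494.9033100539436, 'cx': 318.3656372255341, 'cy': 240.88833174340152, 'R': array([[ 0.80052451, -0.5990639 , -0.01682111],
       [-0.29707368, -0.37228775, -0.87928895],
       [ 0.52048797,  0.70888947, -0.47599159]]), 't': array([-0.36270234,  0.1798436 ,  0.79267913])}
side {'fx': 599.9237802554704, 'fy': 599.9237802554704, 'cx': 315.1543862568251, 'cy': 240.5689137281875, 'R': array([[ 0.86932829, -0.49390635, -0.01802331],
       [-0.22547374, -0.36387917, -0.90374418],
       [ 0.43980668,  0.78971416, -0.42769337]]), 't': array([-0.39600609,  0.14453744,  1.2085931 ])}
wrist {'fx': 342.0061577117963, 'fy': 342.0061577117963, 'cx': 320.15350130769616, 'cy': 240.55706902231162, 'R': array([[ 0.33407808,  0.94254438, -0.00138998],
       [ 0.91550149, -0.32414149,  0.23830511],
       [ 0.22416259, -0.08088504, -0.97118935]]), 't': array([-0.67392013, -0.0247792 ,  0.39115025])}
```

View pics/scene0.png

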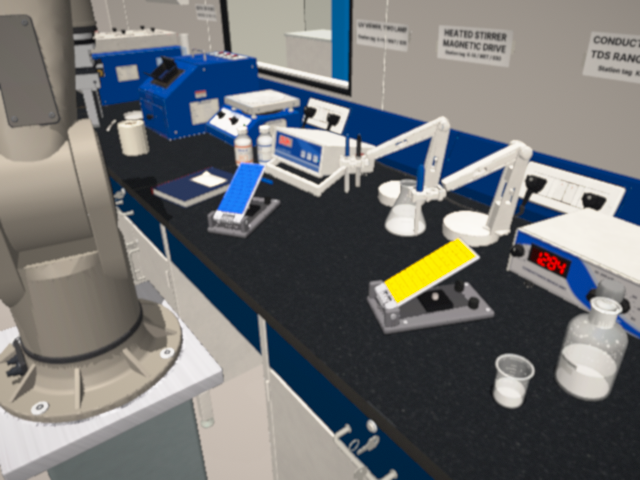

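View pics/side0.png

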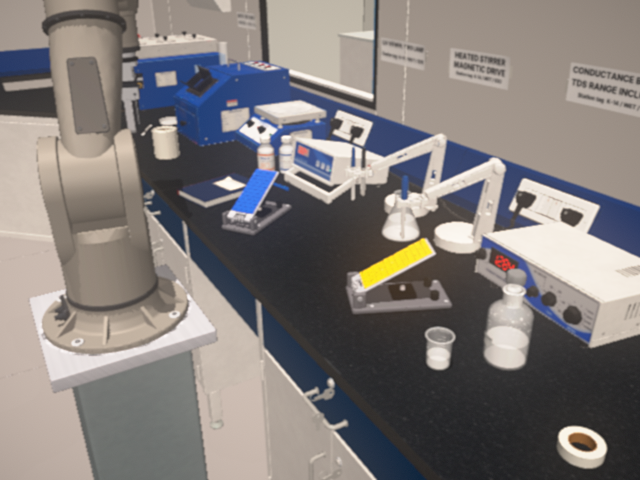

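View pics/wrist0.png

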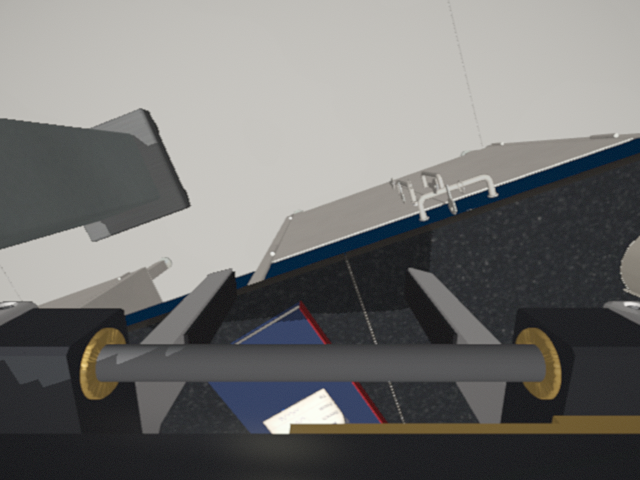

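The yellow treadle is at about (430,285) in the scene view and (400,280) in the side view. The blue one is at (240,200), nearer the robot's start. Next I'll triangulate the yellow pad's corners.

```bash
cat > h.py <<'E'
from rig import manip
import cv2, numpy as np
def quad(img,lo,hi):
    hsv=cv2.cvtColor(img,cv2.COLOR_RGB2HSV)
    m=cv2.inRange(hsv,np.array(lo),np.array(hi))
    m=cv2.morphologyEx(m,cv2.MORPH_CLOSE,np.ones((5,5)))
    c=max(cv2.findContours(m,cv2.RETR_EXTERNAL,cv2.CHAIN_APPROX_NONE)[0],key=cv2.contourArea)
    h=cv2.convexHull(c)
    for e in np.arange(2,20,.5):
        q=cv2.approxPolyDP(h,e,True)
        if len(q)<=4: break
    return q[:,0].astype(float),cv2.contourArea(c)
def order(q): # start at leftmost, clockwise
    a=np.arctan2(*(q-q.mean(0)).T[::-1]); q=q[np.argsort(a)]
    return np.roll(q,-np.argmin(q[:,0]),0)
def P(n):
    c=manip.calibration(n);K=np.array([[c['fx'],0,c['cx']],[0,c['fy'],c['cy']],[0,0,1]])
    return K@np.c_[c['R'],c['t']]
def tri(a,b):
    X=cv2.triangulatePoints(P('scene'),P('side'),a.T.copy(),b.T.copy());return (X[:3]/X[3]).T
def ray(n,uv,z):
    p=P(n);M=p[:,:3];C=-np.linalg.solve(M,p[:,3]);d=np.linalg.solve(M,np.array([*uv,1.]));return C+d*(z-C[2])/d[2]
E
python3 - <<'E'
from h import *
np.set_printoptions(precision=3,suppress=True)
im={n:cv2.cvtColor(cv2.imread(f'pics/{n}0.png'),cv2.COLOR_BGR2RGB) for n in('scene','side')}
Q=[]
for n in im:
    q,a=quad(im[n],(22,150,120),(35,255,255)); q=order(q); Q.append(q); print(n,a,q.tolist())
print(tri(*Q))
for n in im:
    x,y=Q[0 if n=='scene' else 1].mean(0).astype(int)
    cv2.imwrite(f'pics/{n}_crop.png',cv2.resize(im[n][y-70:y+80,x-100:x+100,::-1],None,fx=4,fy=4,interpolation=cv2.INTER_CUBIC)); print(x-100,y-70)
E
```

```text
scene 2158.5 [[385.0, 280.0], [456.0, 239.0], [474.0, 255.0], [397.0, 302.0]]
side 1152.5 [[360.0, 271.0], [423.0, 238.0], [429.0, 253.0], [364.0, 286.0]]
[[ 0.449 -0.2    0.06 ]
 [ 0.567 -0.248  0.123]
 [ 0.531 -0.311  0.129]
 [ 0.416 -0.262  0.064]]
328 199
294 192
```

View pics/scene_crop.png

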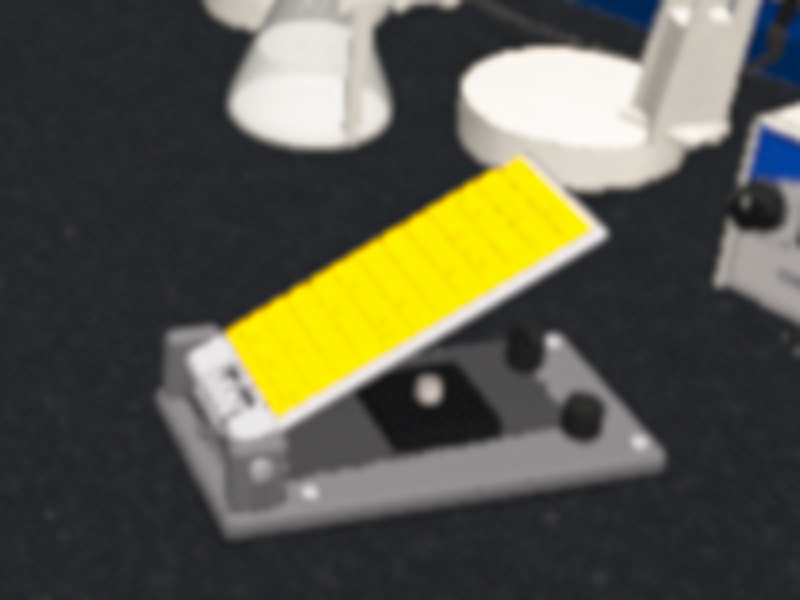

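View pics/side_crop.png

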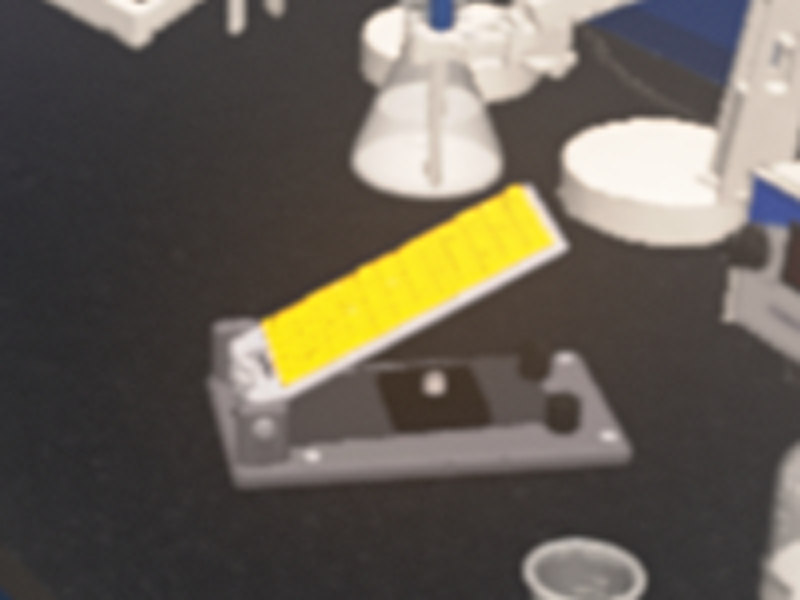

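The crops show the treadle's base edges. Scene bottom corners are at about (385.5,333.5) and (494,316), and side ones at (353.5,314) and (451.7,307.5).

```bash
python3 - <<'E'
from h import *
np.set_printoptions(precision=4,suppress=True)
A=np.array([[385.5,333.5],[494.2,316]]);B=np.array([[353.5,314],[451.7,307.5]])
print(tri(A,B))
for n,a in(('scene',A),('side',B)):
    p,q=[ray(n,u,0)[:2] for u in a]; d=q-p;L=np.linalg.norm(d);d/=L; nrm=np.array([-d[1],d[0]])
    o=(p+q)/2+.05*nrm; yaw=np.arctan2(d[1],d[0])
    print(n,p,q,'L',L,'yaw',yaw,'origin',o,'push',o+.03*d)
# pad mean
X=np.array([[.449,-.2],[.567,-.248],[.531,-.311],[.416,-.262]]);print('padmid',X.mean(0))
d=(X[1]+X[2]-X[0]-X[3]);print('padyaw',np.arctan2(d[1],d[0]))
c=manip.calibration('scene')
E
```

```text
[[ 0.3941 -0.261   0.0087]
 [ 0.5742 -0.3401  0.0074]]
scene [ 0.4035 -0.2528] [ 0.5847 -0.3342] L 0.19872797383142976 yaw -0.42200338221078576 origin [ 0.5146 -0.2479] push [ 0.5419 -0.2602]
side [ 0.4006 -0.2503] [ 0.5818 -0.3319] L 0.19868364017565052 yaw -0.42313291299031064 origin [ 0.5117 -0.2455] push [ 0.5391 -0.2578]
padmid [ 0.4908 -0.2552]
padyaw -0.39448633458271326
```

```bash
python3 - <<'E'
from h import *
np.set_printoptions(precision=3,suppress=True)
print(manip.grip_point_offset)
for k,uv in dict(flask=(405,232),stirbase=(470,242),beaker=(509,405),bottle=(585,397),meterleft=(512,262),elecframe=(322,192)).items(): print(k,ray('scene',uv,0))
print('elec arm (445,120)@', tri(np.array([[444.,120],[525,145],[400,182],[605,300]]),np.array([[440.,137],[497,161],[403,180],[513,287]])))
im=cv2.cvtColor(cv2.imread('pics/scene0.png'),cv2.COLOR_BGR2RGB)
q,a=quad(im,(105,150,150),(112,255,255));print(a,q)
print('blue',[ray('scene',u,z) for u,z in (((245,200),.08),((237,235),0),((280,203),0),((208,215),0))])
E
```

```text
0.0188
flask [ 0.692 -0.014  0.   ]
stirbase [ 0.769 -0.138  0.   ]
beaker [ 0.431 -0.47   0.   ]
bottle [ 0.527 -0.526  0.   ]
meterleft [ 0.767 -0.245  0.   ]
elecframe [0.687 0.296 0.   ]
elec arm (445,120)@ [[ 0.821  0.012  0.233]
 [ 0.786 -0.215  0.238]
 [ 0.75   0.063  0.106]
 [ 0.545 -0.507  0.145]]
1137.0 [[271. 182.]
 [241. 212.]
 [218. 209.]
 [241. 164.]]
blue [array([0.409, 0.216, 0.08 ]), array([0.38 , 0.216, 0.   ]), array([0.556, 0.306, 0.   ]), array([0.375, 0.358, 0.   ])]
```

```bash
python3 -m pendant '[{"slide":[0,0,-1],"turn":0},{"slide":[0,0,-1],"turn":0},{"slide":[0,0,-1],"turn":0},{"slide":[0,-1,0],"turn":0},{"slide":[0,-1,0],"turn":0}]' 0 ; python3 -c "
from rig import manip;print(manip.sense()['qpos'])"
```

```text
time: 0.65
ee_pos: [0.2088, 0.5887, 0.2806]
ee_rot: [3.141, 0.0, 2.801]
wrist_force: [-0.5, 0.6, 0.3]
finger_gap: 0.611
[-1.39288307  0.28746892  0.07546931  1.6369329  -0.02274618  1.21764847
 -0.08273234]
```

```bash
python3 -m pendant '[{"slide":[-0.97,-0.68,0],"turn":0},{"slide":[-0.97,-0.68,0],"turn":0},{"slide":[-0.97,-0.68,0],"turn":0},{"slide":[-0.97,-0.68,0],"turn":0},{"slide":[-0.97,-0.68,0],"turn":0},{"slide":[-0.97,-0.68,0],"turn":0},{"slide":[-0.97,-0.68,0],"turn":0},{"slide":[-0.97,-0.68,0],"turn":0},{"slide":[-0.97,-0.68,0],"turn":0},{"slide":[-0.97,-0.68,0],"turn":0},{"slide":[-0.97,-0.68,0],"turn":0},{"slide":[-0.97,-0.68,0],"turn":0},{"slide":[-0.97,-0.68,0],"turn":0},{"slide":[-0.97,-0.68,0],"turn":0}]' 0 ; python3 -c "
from rig import manip;print(manip.sense()['qpos'])"
```

```text
time: 2.05
ee_pos: [0.4498, 0.2501, 0.2805]
ee_rot: [-3.142, -0.0, 2.801]
wrist_force: [-0.1, 1.2, 0.8]
finger_gap: 0.006
[-0.94663758  0.09173066  0.34007067  1.88271633 -0.03325963  1.17265278
  0.6350192 ]
```

```bash
python3 -m pendant '[{"slide":[-0.51,-0.9,0],"turn":0},{"slide":[-0.51,-0.9,0],"turn":0},{"slide":[-0.51,-0.9,0],"turn":0},{"slide":[-0.51,-0.9,0],"turn":0},{"slide":[-0.51,-0.9,0],"turn":0},{"slide":[-0.51,-0.9,0],"turn":0},{"slide":[-0.51,-0.9,0],"turn":0},{"slide":[-0.51,-0.9,0],"turn":0},{"slide":[-0.51,-0.9,0],"turn":0},{"slide":[-0.51,-0.9,0],"turn":0},{"slide":[-0.51,-0.9,0],"turn":0},{"slide":[-0.51,-0.9,0],"turn":0},{"slide":[-0.51,-0.9,0],"turn":0},{"slide":[-0.51,-0.9,0],"turn":0},{"slide":[-0.51,-0.9,0],"turn":0},{"slide":[-0.51,-0.9,0],"turn":0},{"slide":[-0.51,-0.9,0],"turn":0},{"slide":[-0.51,-0.9,0],"turn":0},{"slide":[-0.51,-0.9,0],"turn":0},{"slide":[-0.51,-0.9,0],"turn":0}]' 0 ; python3 - <<'E'
from h import *
print(manip.sense()['qpos'])
for n in('scene','wrist'): cv2.imwrite(f'pics/{n}1.png',manip.read_camera(n)[:,:,::-1])
p=P('wrist')
for X in ([.540,-.259,.11],[.540,-.259,.044]):
  u=p@np.array([*X,1]);print(u[:2]/u[2])
E
```

```text
time: 4.05
ee_pos: [0.5392, -0.259, 0.2803]
ee_rot: [3.142, -0.0, 2.801]
wrist_force: [-0.1, 1.1, 0.8]
finger_gap: 0.006
[-0.25453604  0.29356186  0.74896415  1.72542612 -0.21245254  1.20627627
  1.77964977]
[323.55512043 225.4979414 ]
[323.15221549 215.01742323]
```

View pics/scene1.png

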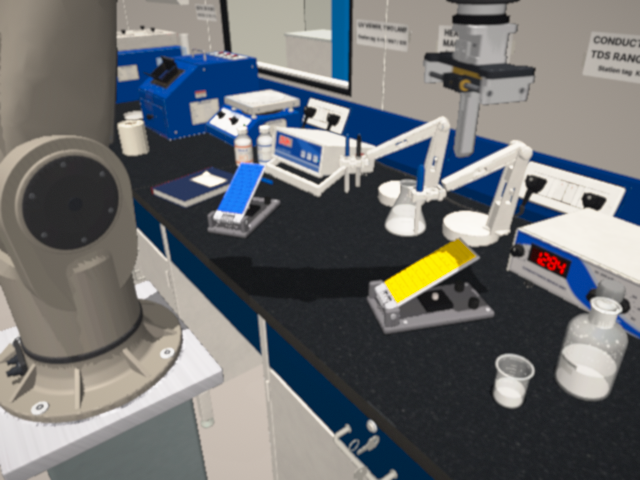

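View pics/wrist1.png

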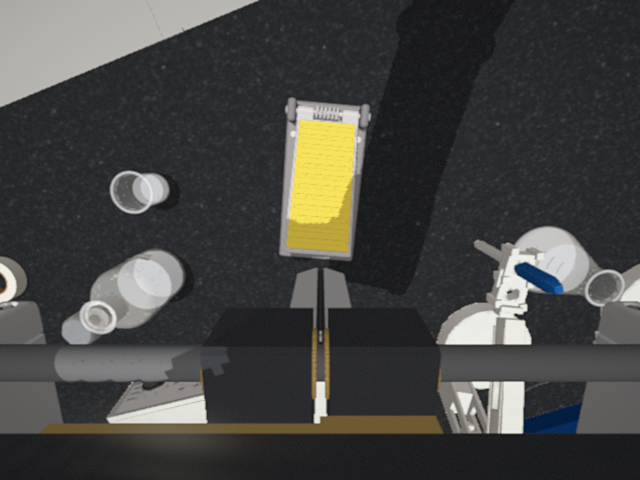

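In the wrist view the push point projects to (323,225), on the pad's centreline (pad spans about 288–355 in that row). I'm aligned, so I'll descend to just above the pad and then push.

```bash
python3 -m pendant '[{"slide":[0,0,1],"turn":0},{"slide":[0,0,1],"turn":0},{"slide":[0,0,1],"turn":0},{"slide":[0,0,1],"turn":0},{"slide":[0,0,1],"turn":0},{"slide":[0,0,1],"turn":0},{"slide":[0,0,0.4],"turn":0},{"slide":[0,0,0.4],"turn":0},{"slide":[0,0,0.4],"turn":0},{"slide":[0,0,0.4],"turn":0},{"slide":[0,0,0.4],"turn":0}]' 0
python3 - <<'E'
from h import *
cv2.imwrite('pics/scene2.png',manip.read_camera('scene')[120:360,300:620,::-1].repeat(2,0).repeat(2,1))
E
```

```text
time: 5.25
ee_pos: [0.5399, -0.2583, 0.0805]
ee_rot: [3.141, 0.002, 2.801]
wrist_force: [1.2, -1.4, 4.9]
finger_gap: 0.008
```

View pics/scene2.png

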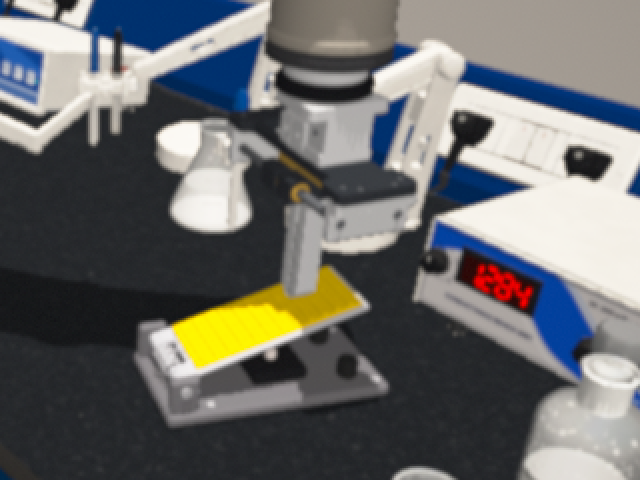

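The fingertips are on the pad's centreline and the plate is partly down. I'll continue to just above level.

```bash
python3 -m pendant '[{"slide":[0,0,0.35],"turn":0},{"slide":[0,0,0.35],"turn":0},{"slide":[0,0,0.35],"turn":0},{"slide":[0,0,0.32],"turn":0},{"slide":[0,0,0],"turn":0}]' 0

```

```text
time: 5.8
ee_pos: [0.5396, -0.2583, 0.0457]
ee_rot: [-3.141, 0.0, 2.801]
wrist_force: [2.7, -0.3, 6.2]
finger_gap: 0.007
```

```bash
python3 -m pendant '[{"slide":[0,0,0.06],"turn":0},{"slide":[0,0,0],"turn":0}]' 0; python3 -m pendant '[{"slide":[0,0,0.04],"turn":0},{"slide":[0,0,0],"turn":0}]' 0

```

```text
time: 6.0
ee_pos: [0.5397, -0.2583, 0.045]
ee_rot: [3.142, 0.001, 2.801]
wrist_force: [2.7, 0.1, 5.9]
finger_gap: 0.007
time: 6.2
ee_pos: [0.5397, -0.2583, 0.0443]
ee_rot: [3.141, 0.001, 2.801]
wrist_force: [1.3, -1.1, 7.6]
finger_gap: 0.006
```

```bash
python3 -m pendant '[{"slide":[0,0,0.04],"turn":0},{"slide":[0,0,0],"turn":0}]' 0; python3 - <<'E'
from h import *
cv2.imwrite('pics/scene3.png',manip.read_camera('scene')[220:360,340:540,::-1].repeat(4,0).repeat(4,1))
E
```

```text
time: 6.4
ee_pos: [0.5398, -0.2584, 0.0437]
ee_rot: [3.141, 0.001, 2.801]
wrist_force: [-0.1, 2.1, 17.5]
finger_gap: 0.004
```

View pics/scene3.png

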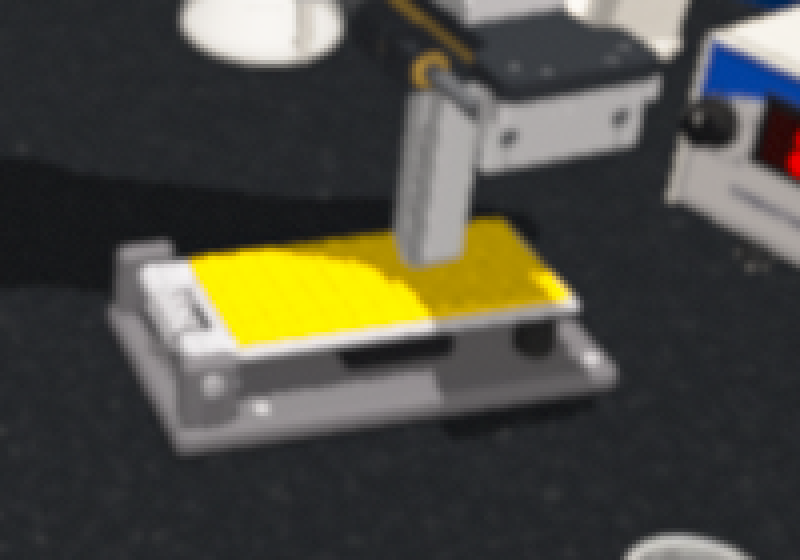

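The force jumped to 17.5 N at z = 43.7 mm, so the plate is level on its stop. I'll hold it for about two seconds from here, then lift.

```bash
python3 -m pendant '[{"slide":[0,0,0],"turn":0},{"slide":[0,0,0],"turn":0},{"slide":[0,0,0],"turn":0},{"slide":[0,0,0],"turn":0},{"slide":[0,0,0],"turn":0},{"slide":[0,0,0],"turn":0},{"slide":[0,0,0],"turn":0},{"slide":[0,0,0],"turn":0},{"slide":[0,0,0],"turn":0},{"slide":[0,0,0],"turn":0},{"slide":[0,0,0],"turn":0},{"slide":[0,0,0],"turn":0},{"slide":[0,0,0],"turn":0},{"slide":[0,0,0],"turn":0},{"slide":[0,0,0],"turn":0},{"slide":[0,0,0],"turn":0},{"slide":[0,0,0],"turn":0},{"slide":[0,0,0],"turn":0}]' 0
python3 -m pendant '[{"slide":[0,0,-0.6],"turn":0},{"slide":[0,0,-1],"turn":0},{"slide":[0,0,-1],"turn":0},{"slide":[0,0,-1],"turn":0},{"slide":[0,0,-1],"turn":0},{"slide":[0,0,-1],"turn":0},{"slide":[0,0,-1],"turn":0},{"slide":[0,0,-1],"turn":0},{"slide":[0,0,0],"turn":0},{"slide":[0,0,0],"turn":0},{"slide":[0,0,0],"turn":0}]' 0
python3 - <<'E'
from h import *
im=manip.read_camera('scene');print(order(quad(im,(22,150,120),(35,255,255))[0]).tolist())
cv2.imwrite('pics/scene4.png',im[:,:,::-1])
E
```

```text
time: 8.25
ee_pos: [0.5398, -0.2584, 0.0438]
ee_rot: [3.141, 0.001, 2.801]
wrist_force: [-0.5, 1.3, 15.5]
finger_gap: 0.002
time: 9.35
ee_pos: [0.5386, -0.2578, 0.2319]
ee_rot: [-3.142, -0.001, 2.801]
wrist_force: [-0.2, 0.0, -0.5]
finger_gap: 0.004
[[384.0, 281.0], [457.0, 239.0], [474.0, 255.0], [397.0, 302.0]]
```

View pics/scene4.png

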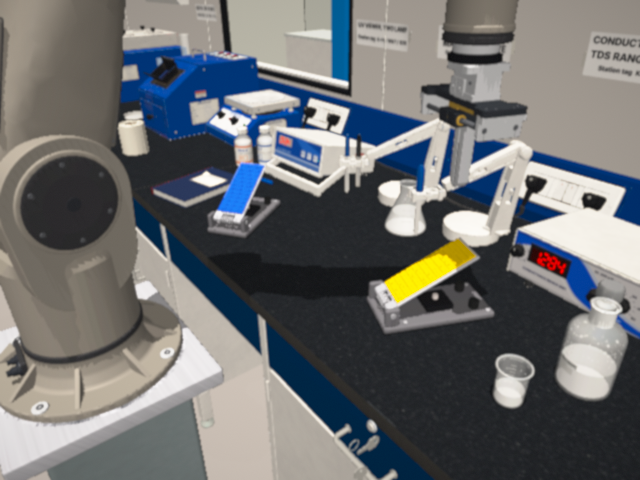

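The plate has sprung back: its pad corners are within 1 px of the start, e.g. (457,239) and (474,255). The blue treadle looks unchanged and the gripper is clear.

```bash
python3 -c "
from rig import manip;print(manip.sign_off())"
```

```text
the job is handed in; nothing more can be done
None
```

I pressed the yellow treadle down to its stop, held it there for about 2 s, then let go and handed the job in at about 9.4 s.

- **Press:** I pushed with the shut fingertips at about (0.540, -0.258). The plate reached level at TCP height 43.7 mm, where the force jumped from about 7 N to 17.5 N. The picture also showed it level.
- **Hold:** It stayed on the stop from about 6.3 s to 8.3 s. It had already been within about 2 mm of level since 5.8 s while I crept down the last bit.
- **Release:** The pad's corners came back to within 1 px of where they started.
- **Surroundings:** The wrist force is about zero, with the gripper at 0.23 m, clear of everything. The blue treadle looks unchanged and I never went down near it.
- **Disagreement:** Triangulating from the two fixed cameras gave points about 8 mm too high. I used rays cast onto the worktop instead; the two cameras agreed to about 3 mm, and the wrist view confirmed the spot.

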